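# Feed the brass blank from a carousel feeder

## Robot

A 6-joint arm with a two-finger parallel gripper is mounted at the origin on a cart in front of the work surface, level with it; the furniture and walls round the work are solid. World frame = base frame: x ahead of the robot, y to its left, z up, the work surface at z = 0. Lengths are in m, angles in rad, forces in N, time in s.
With the tool pointing down it reaches from about 0.375 to 0.975 m from the base axis. Payload 3.8 kg.
Tool frame: the origin (TCP) lies at the very end of the fingers, on their centre line; the grasp point (between the pads) lies 19 mm behind it (grip_depth is the distance from the TCP to the grasp point, in m); z points along the fingers, y is the line along which they close (so a half turn about z gives the same grasp; the last joint's range is limited). The gripper opens to 85 mm and grips with 20 to 120 N. Pads are 22 mm wide; open, the fingers measure 114 mm over their backs; the gripper's body (76 mm by 85 mm) begins 54 mm behind the grasp point. The pads swing forward as they close: fully open they stand 13 mm farther back than shut.
Start: joints at [-1.331, 0.264, 1.604, -0, 1.274, -0.037], TCP at [0.184, -0.649, 0.231] pointing down, gripper open.
Joint ranges: [-2.63, 2.63], [-0.94, 2.18], [0.31, 2.57], [-1.31, 4.45], [0, 2.66], [-2.55, 2.55]. Speed limits (rad/s): [2.57, 2.57, 3.14, 3.14, 3.14, 3.14].

## Interface

Orientations are given as a unit quaternion [x, y, z, w].
In Python, from workcell import sense, snapshot, camera_params, close_job, grip_depth gives the robot as it stands.
- The arm moves only by the tool send_rows, never from a script. Its argument "plan" is a list of rows, each a list of 2 entries, a list of its own where there are three numbers: the shift along the tool's x, y, z in mm, then the turn, a rotation vector about the tool's x, y, z in degrees. In form: [[[x, y, z], [wx, wy, wz]], ...]. A call has 1 to 5 rows; each row shifts and turns the commanded pose from where the row before left it, along the tool's axes as they then stand; what a row does not reach is not made up. A row lasts 1/12 s, in which the tool goes at most 41.7 mm and 7.16 degrees, less where a joint would pass 70% of its speed; a pose out of reach is approached as far as the arm can. A call with a gripper value outside its range is refused whole. "hand" is the opening in per cent of the stroke, from 0 (shut) to 100 (fully open), set as the call begins (left out, the last holds). The fingers move at their own pace and stop on an object; "force" is the grip in N (left out, the last holds). Time passes only in rows, so rows that do not move let the fingers close. It gives the time, the measured TCP pose, the force, the opening and the grip force at its end, in the units of the state.
- sense(): the state, without advancing time (a new reading comes with each control period).
- snapshot(name): name is "scene" or "top"; returns the picture (480x640x3 uint8, red, green, blue); there is no depth.
- camera_params(name): a dict with "vfov" (degrees; the focal length in pixels is half the picture's height over the tangent of half this angle, whatever the lens; pixels are square), "cx", "cy" (the principal point, pixels), "R" (3x3) and "t" (3): a world point X has camera coordinates R X + t. Camera axes: x right, y down, z forward; pixel columns grow to the right and rows downward; lengths in m; the calibration is good to about 2 mm. A picture is of the moment at which its call begins. camera_params takes no time and is no camera call.
- close_job(): hands the job in; it is judged then, once.
The state is a dict: "clock": time; "q": joint angles; "joint_vel": joint speeds; "effort": joint torques, N m; "position": TCP position; "tcp_rot": TCP orientation; "force": force on the tool from outside, world axes, zero at the start; "ft_torque": the same for the moment, N m; "gripper_width": opening from 0.0 (shut) to 1.0 (fully open); "grip_force": force on a finger pad.
Only numpy, scipy, OpenCV 4.12 (cv2) and the standard library are available. Lean on these libraries where they do the work, as an engineer would, in place of code of your own. Each camera call takes 0.05 s, during which the arm holds its last target. There are 200 camera calls.

## Task

Push the blue catch tray fully home under the blank feeder, then turn the orange winged knob until the brass blank falls through the drop hole into the tray. Keep both dark blanks in the wheel, do not touch any blank with the gripper, do not lean on the blue sensor plate beside the wings, and leave the tube rack, cutter strip and mug where they stand.

Things in the scene. Friction and masses are not known exactly. Their poses are not given: they have to be found in the camera images.
- feeder: The blank feeder, a fixed aluminium stand on the desk's perforated white base plate. Origin under the feeder, on the wheel's axis, 4 mm above the desk (z = 0); z up, x towards the blue sensor plate, +y the side where the tray comes out. Its deck is 144 mm (x) by 120 mm (y), the deck's top at z = 58 mm. Heights below are all above the desk.
- sensor_plate: Upright blue plate fixed beside the knob, 104 mm wide, z = 79 to 128 mm. Origin and axes as the feeder's; its face towards the knob is at x = +49 mm, 7 mm clear of the passing wing tips (no room for a finger between). Behind it are posts and a black sensor box up to x = 67 mm. Contact over 6 N counts as leaning on it.
- knob (a point): Centre of the orange winged knob, on the vertical axis, at z = 99 mm. Its x axis lies along the two wings and turns with them; z up. Each wing reaches 42 mm from the axis, is 7 mm thick and stands at z = 84 to 114 mm; hub radius 11 mm, top 113 mm. It is one piece with the wheel and turns freely either way; about 0.07 N m of friction keeps it where it is left.
- wheel (a joint): Turn of knob and wheel since the start, rad; grows counterclockwise seen from above.
- tray (a joint): How far the catch tray is drawn out, m: 0 is fully home (hard stop), up to 0.065 drawn out towards the feeder's +y. It slides with about 1.5 N of friction. The blank can fall into it only when it is home or nearly so.
- tray_front (a point): Centre of the outer face of the blue tray's upright front plate, 54 mm wide and 40 mm high, 27 mm above the desk at its centre. The face looks to the feeder's +y; push it along the feeder's -y. When home it is still 28 mm outside the deck's edge.
- tray_floor (a point): Point on the tray's inner floor (10 mm above the desk; tray walls up to 45 mm) which lies right below the drop hole when the tray is home. Feeder's axes. The inside measures 44 mm in x (22 mm each way from this point) and in y runs from -25 to +81 mm of it.
- brass_center (a point): Centre of the loose brass blank, a flat round disc of diameter 20 mm and 12 mm high, lying in one of the wheel's compartments, 39 mm from the axis, on the deck (centre 64 mm above the desk). Turning the wheel drags it along, the trailing vane pushing it; it drops when its compartment comes over the drop hole.
- dark_1_center (a point): Centre of a dark steel blank, same size as the brass one, in the compartment next to it. It falls too if its compartment comes over the drop hole.
- dark_2_center (a point): Centre of the other dark steel blank, same size, two compartments from the brass one with dark blank 1 between them; so the brass blank reaches the hole first in one direction of turning only.
- brass: The brass blank itself.
- dark_1: Dark blank 1 itself.
- dark_2: Dark blank 2 itself.
- bundle_mid (a point): Middle of the loose blue tube rack, 106 x 45 x 77 mm high, standing on the desk behind the tray's path, seen from the robot.
- strip_mid (a point): Middle of the loose cutter strip, 22 x 90 x 39 mm high, yellow foam with green clips, on the desk near its front edge, between robot and tray path.
- mug_mid (a point): Middle of the loose white mug, 92 x 127 x 95 mm high, on the desk to the left of the feeder.
- drop_hole (a point): Centre of the drop hole, in the deck's top, under the wheel, 40 mm from its axis on the side opposite the sensor plate. The hole is 28 mm (feeder's x) by 30 mm (y); a yellow mark on the deck's edge points to it.
- wheel_top (a point): Centre of the white wheel's top, 75 mm above the desk; axes as the knob's. Wheel radius 56 mm. Eight open compartments between thin vanes, reaching from 24 to 53 mm from the axis, centred at 22.5, 67.5, 112.5 ... degrees from its x axis; vanes at 0, 45, 90 ... degrees, so the wings stand over two vanes.
- laser_head_column: The marking laser, fixed furniture: column with its origin at its foot and a heavy arm and head that overhang the desk behind the feeder. Everything of it over the desk lies beyond world x = 0.54 m and above z = 0.28 m, from the left end of the desk to y = -0.17 m; keep hand and wrist on the robot's side of it.

How it is judged:
By the outcome, as a careful person would: the job done as asked, in the order asked, and still so for the second after the job is handed in, with the robot touching nothing.
It also fails if it takes over 51 s, if anything falls off the work surface, if the arm or the gripper's body presses on something with over 40 N, if the wrist force passes 120 N, or if a joint passes its speed limit or range.

## Working session

There is one attempt and no reset: what is moved stays moved. The work goes in short steps, Python scripts to look and compute and a tool call to move; the robot and the scene stay as the last step left them, time stands still between calls to the robot, and variables do not carry over. Pictures are saved under pics/ and viewed, at most 10 in all, crops included, and the job is handed in when it is done.

Besides the shell and the picture viewer there is one more tool, called after "Emit:" as name([rows], argument=value, ...), one row to a line, values as JSON. send_rows: Moves the arm, as the interface text tells. Its arguments: {"type":"object","properties":{"plan":{"type":"array"},"hand":{"type":"number"},"force":{"type":"number"}},"required":["plan"]}

```bash
mkdir -p pics; ls
python3 - <<'E'
from workcell import *
import cv2
for n in("scene","top"):
    im=snapshot(n); cv2.imwrite(f"pics/{n}0.png",im[:,:,::-1])
    p=camera_params(n); print(n,p)
s=sense(); print(s)
E
```

```text
pics
scene {'vfov': 57.84312311374798, 'cx': 317.84180297712686, 'cy': 237.74691687916996, 'R': array([[ 0.89258191, -0.45070223, -0.01284674],
       [-0.33556598, -0.64499333, -0.68657052],
       [ 0.3011528 ,  0.61713135, -0.72694971]]), 't': array([-0.42820354,  0.27592542,  0.71649245])}
top {'vfov': 42.01889154192403, 'cx': 310.64315049531973, 'cy': 236.4161106530109, 'R': array([[ 0.02061161, -0.99958509,  0.02011988],
       [-0.98906885, -0.02332539, -0.14559788],
       [ 0.14600678, -0.01689894, -0.98913925]]), 't': array([0.04427662, 0.52926862, 1.05410876])}
{'clock': 0.1, 'q': array([-1.33086975e+00,  2.64698866e-01,  1.60524448e+00, -3.48484471e-06,
        1.27370139e+00, -3.69086985e-02]), 'joint_vel': array([ 0.00071326, -0.00070405, -0.00267898,  0.00049132, -0.00081443,
        0.00112122]), 'effort': array([ 9.14077755e-04, -5.16706109e+01, -3.68589056e+01, -4.10471102e-05,
        6.27846457e-03, -1.39226145e-05]), 'position': array([ 0.18431983, -0.64865704,  0.23006854]), 'tcp_rot': array([ 9.90434972e-01,  1.37976495e-01, -1.05630362e-04, -1.02058870e-03]), 'force': array([0.46895349, 0.55981636, 0.47813736]), 'ft_torque': array([ 0.06074092, -0.00984263,  0.02057303]), 'grip_force': 0.0, 'gripper_width': 0.9987955800228483}
```

View pics/scene0.png

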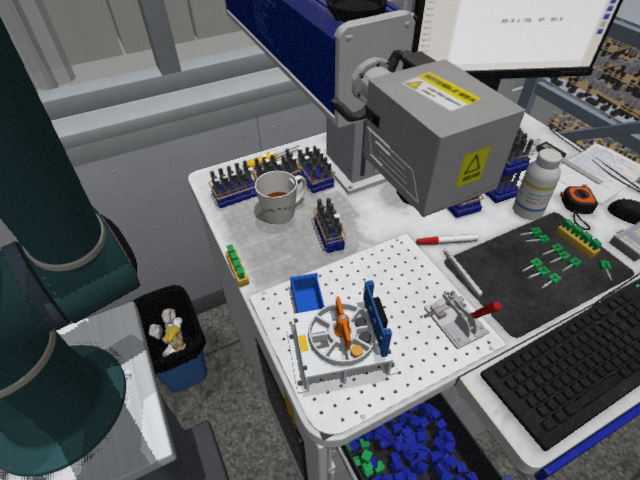

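View pics/top0.png

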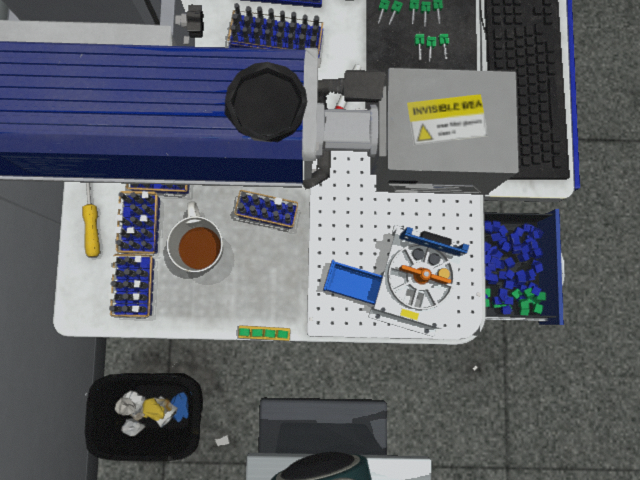

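The scene shows the feeder with its yellow mark at (302,342), orange wings around (341,327) and the tray at (307,293). The top view shows the hub at about (424,275), tray (352,284), sensor plate (435,241) and brass blank near (445,272).

```bash
cat > h.py <<'E'
import numpy as np,cv2
from workcell import *
def f(p): return 240/np.tan(np.radians(p['vfov'])/2)
def ray(n,u,v,z):
    p=camera_params(n);d=np.array([(u-p['cx'])/f(p),(v-p['cy'])/f(p),1])
    R=np.array(p['R']);c=-R.T@p['t'];w=R.T@d
    return c+w*(z-c[2])/w[2]
def proj(n,X):
    p=camera_params(n);c=np.array(p['R'])@X+p['t'];return c[0]/c[2]*f(p)+p['cx'],c[1]/c[2]*f(p)+p['cy']
def mask(im,lo,hi):
    return cv2.inRange(cv2.cvtColor(im,cv2.COLOR_RGB2HSV),lo,hi)
E
python3 - <<'E'
from h import *
boxes={"top":(310,215,490,345),"scene":(270,250,410,400)}
for n,(a,b,c,d) in boxes.items():
    im=cv2.imread(f"pics/{n}0.png")[:,:,::-1].copy()
    cr=im[b:d,a:c]
    for name,lo,hi,z in(("orange",(5,200,120),(14,255,255),.105),("yellow",(20,120,150),(32,255,255),.058),("brass",(14,90,120),(19,255,255),.07),("blue",(100,150,60),(120,255,255),.045)):
        m=mask(cr,lo,hi);k,_,st,ce=cv2.connectedComponentsWithStats(m)
        for i in range(1,k):
            if st[i,4]>12:
                u,v=ce[i]+[a,b]
                ct=np.argwhere(_==i)[:,::-1].astype(np.float32)
                r=cv2.minAreaRect(ct)
                print(n,name,st[i,4],np.round([u,v],1),ray(n,u,v,z).round(4),"box",(cv2.boxPoints(r)+[a,b]).round(0).tolist())
A=cv2.resize(cv2.imread("pics/top0.png")[215:345,310:490],None,fx=4.4,fy=4.4,interpolation=cv2.INTER_CUBIC)
cv2.imwrite("pics/topc.png",A)
A=cv2.resize(cv2.imread("pics/scene0.png")[255:400,270:410],None,fx=4,fy=4,interpolation=cv2.INTER_CUBIC)
cv2.imwrite("pics/scenec.png",A)
E
```

```text
top orange 167 [425.9 274.4] [ 0.4601 -0.1322  0.105 ] box [[401.0, 269.0], [405.0, 260.0], [450.0, 280.0], [446.0, 289.0]]
top yellow 74 [443.7 272.8] [ 0.4678 -0.1724  0.058 ] box [[439.0, 269.0], [448.0, 269.0], [448.0, 277.0], [439.0, 277.0]]
top yellow 113 [409.2 313.9] [ 0.3968 -0.1131  0.058 ] box [[400.0, 315.0], [402.0, 308.0], [418.0, 313.0], [416.0, 319.0]]
top brass 157 [426.3 274.1] [ 0.4638 -0.1401  0.07  ] box [[400.0, 271.0], [403.0, 262.0], [451.0, 278.0], [448.0, 287.0]]
top blue 55 [487.1 226. ] [ 0.5529 -0.2526  0.045 ] box [[485.0, 221.0], [489.0, 221.0], [489.0, 232.0], [485.0, 232.0]]
top blue 256 [435.4 241.8] [ 0.5229 -0.1614  0.045 ] box [[404.0, 235.0], [406.0, 227.0], [468.0, 245.0], [465.0, 254.0]]
top blue 170 [487.3 261. ] [ 0.4913 -0.2517  0.045 ] box [[485.0, 242.0], [489.0, 242.0], [489.0, 283.0], [485.0, 283.0]]
top blue 1533 [352.7 282.2] [ 0.4493 -0.0179  0.045 ] box [[323.0, 289.0], [332.0, 260.0], [382.0, 274.0], [374.0, 304.0]]
scene orange 195 [343.3 320.7] [ 0.4612 -0.1306  0.105 ] box [[329.0, 302.0], [338.0, 297.0], [356.0, 337.0], [347.0, 341.0]]
scene orange 15 [337.1 332.9] [ 0.4416 -0.1457  0.105 ] box [[334.0, 332.0], [335.0, 330.0], [340.0, 334.0], [339.0, 336.0]]
scene yellow 104 [303.  342.6] [ 0.3965 -0.1116  0.058 ] box [[298.0, 336.0], [305.0, 334.0], [308.0, 350.0], [301.0, 351.0]]
scene brass 106 [356.7 350. ] [ 0.4653 -0.1696  0.07  ] box [[351.0, 345.0], [362.0, 345.0], [362.0, 355.0], [351.0, 355.0]]
scene blue 15 [329.9 250.5] [0.538  0.0597 0.045 ] box [[327.0, 250.0], [334.0, 250.0], [334.0, 252.0], [327.0, 252.0]]
scene blue 958 [306.3 292.7] [ 0.4497 -0.0131  0.045 ] box [[289.0, 277.0], [316.0, 272.0], [324.0, 307.0], [297.0, 313.0]]
scene blue 387 [379.4 321.9] [ 0.5366 -0.1292  0.045 ] box [[365.0, 282.0], [378.0, 279.0], [395.0, 353.0], [382.0, 356.0]]
```

View pics/topc.png

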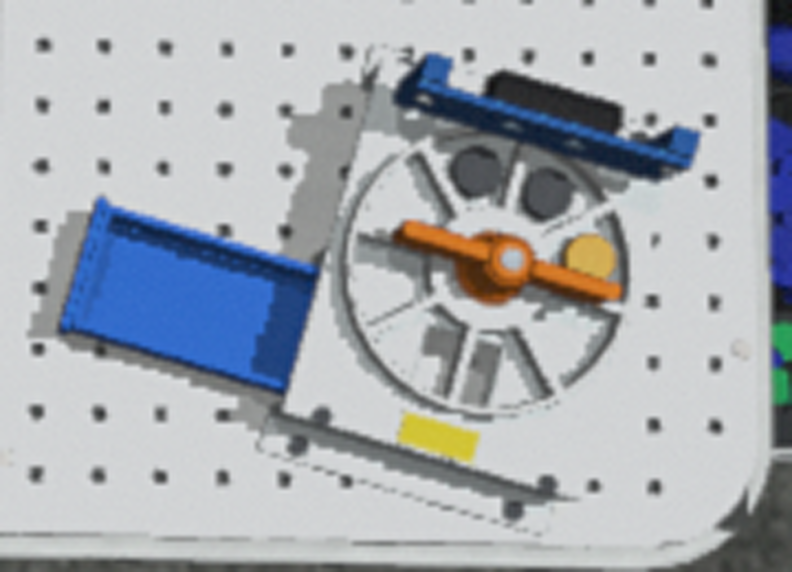

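View pics/scenec.png

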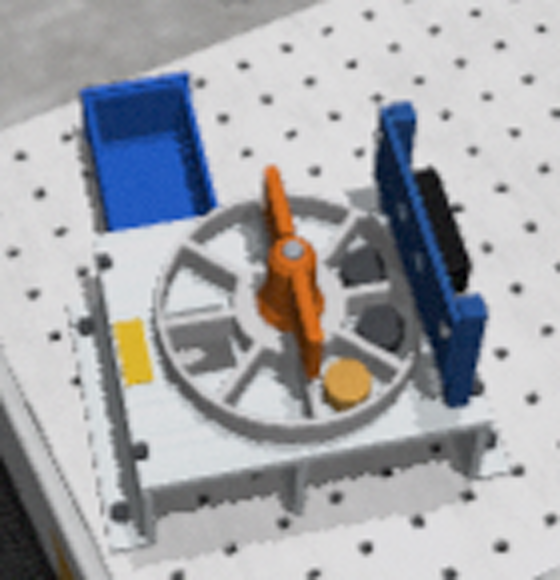

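The crops show the brass blank beyond the right wing (top crop 590,255), with dark blanks at (547,193) and (476,170), so the order is hole, then brass first clockwise. The yellow mark is at (438,437), the hub top at (511,258) and the tray's outer edge runs (62,328)–(100,200).

```bash
cat >> h.py <<'E'
def fr(yaw,hub):
    x=np.array([np.cos(yaw),np.sin(yaw)]);y=np.array([-x[1],x[0]])
    return lambda P: np.array([(P[:2]-hub)@x,(P[:2]-hub)@y])*1000
E
python3 - <<'E'
from h import *
T=lambda u,v,z: ray("top",u/4.4+310,v/4.4+215,z)
S=lambda u,v,z: ray("scene",u/4+270,v/4+255,z)
ht,hs=T(511,259,.115),S(291,249,.115); print("hub",ht,hs)
hub=(ht+hs)[:2]/2
ang=lambda a,b:np.degrees(np.arctan2(*(b-a)[:2][::-1]))
mt,ms=ray("top",409.2,313.9,.058),ray("scene",303,342.6,.058)
print("mark->hub",ang(mt,ht),ang(ms,hs),"tray edges",ang(T(285,388,.045),T(62,328,.047))-90,ang(T(318,268,.045),T(100,200,.047))-90,"front",ang(T(62,328,.047),T(100,200,.047)),
 "plate",ang(T(690,130,.128),T(440,60,.128))-90,"wing",ang(T(620,292,.114),T(400,230,.114))-90)
yaw=np.radians(-16.);F=fr(yaw,hub)
for n,P in dict(mark=mt,marks=ms,f1=T(62,328,.047),f2=T(100,200,.047),s1=S(82,90,.047),s2=S(188,75,.047),brass=T(590,255,.07),brassS=S(348,380,.07),d1=T(547,193,.07),d2=T(476,170,.07),plateL=T(440,60,.128),plateR=T(690,130,.128),strip=ray("top",264,333,.039),stripR=ray("top",290,335,.039),rack=ray("top",265,210,.077),rackc=ray("top",294,226,.077)).items(): print(n,P.round(4),F(P).round(1))
E
```

```text
hub [ 0.46009232 -0.1305956   0.115     ] [ 0.46009288 -0.13011492  0.115     ]
mark->hub -15.482424968108598 -16.29340652953805 tray edges -13.700896871201849 -15.969974938754362 front -15.549431985986653 plate -14.525238927743047 wing -14.5486263115897
mark [ 0.3968 -0.1131  0.058 ] [-65.6  -0.8]
marks [ 0.3965 -0.1115  0.058 ] [-66.3   0.6]
f1 [0.4354 0.0312 0.047 ] [-68.2 148.5]
f2 [0.4859 0.0171 0.047 ] [-15.9 148.9]
s1 [0.4377 0.0318 0.047 ] [-66.3 149.7]
s2 [0.487  0.0166 0.047 ] [-14.7 148.6]
brass [ 0.4664 -0.1702  0.07  ] [ 17.1 -36.6]
brassS [ 0.4658 -0.1699  0.07  ] [ 16.3 -36.5]
d1 [ 0.49   -0.1539  0.07  ] [ 35.2 -14.4]
d2 [ 0.4983 -0.1265  0.07  ] [35.6 14.3]
plateL [ 0.5314 -0.1023  0.128 ] [60.8 46.6]
plateR [ 0.5076 -0.1939  0.128 ] [ 63.2 -48. ]
strip [0.3597 0.1321 0.039 ] [-168.8  224.6]
stripR [0.3572 0.0877 0.039 ] [-159.   181.2]
rack [0.5658 0.1348 0.077 ] [ 28.5 284.1]
rackc [0.5396 0.0851 0.077 ] [ 17. 229.]
```

Emit:
send_rows([
  [[23.4,-30.1,0],[0,0,0]],
  [[23.4,-30.1,0],[0,0,0]],
  [[23.4,-30.1,0],[0,0,0]],
  [[23.4,-30.1,0],[0,0,0]],
  [[23.4,-30.1,0],[0,0,0]],
], hand=0)

```text
clock: 0.52
position: [0.256, -0.4706, 0.2305]
tcp_rot: [0.99, 0.138, -0.0, -0.001]
force: [-0.2, 0.9, 0.4]
gripper_width: 0.3
grip_force: 0.0
```

Emit:
send_rows([
  [[23.4,-30.1,0],[0,0,0]],
  [[23.4,-30.1,0],[0,0,0]],
  [[23.4,-30.1,0],[0,0,0]],
  [[23.4,-30.1,0],[0,0,0]],
  [[23.4,-30.1,0],[0,0,0]],
])

```text
clock: 0.93
position: [0.3273, -0.2938, 0.2309]
tcp_rot: [0.99, 0.138, -0.0, -0.0]
force: [1.1, -0.2, 0.0]
gripper_width: -0.003
grip_force: 0.0
```

Emit:
send_rows([
  [[23.4,-30.1,0],[0,0,0]],
  [[23.4,-30.1,0],[0,0,0]],
  [[23.4,-30.1,0],[0,0,0]],
  [[23.4,-30.1,0],[0,0,0]],
  [[23.4,-30.1,0],[0,0,0]],
])

```text
clock: 1.35
position: [0.3986, -0.1172, 0.2311]
tcp_rot: [0.99, 0.138, 0.0, 0.0]
force: [1.0, -0.9, -0.8]
gripper_width: 0.002
grip_force: 0.0
```

Emit:
send_rows([
  [[23.4,-30.1,0],[0,0,0]],
  [[23.4,-30.1,0],[0,0,0]],
  [[23.4,-30.1,0],[0,0,0]],
  [[23.4,-30.1,0],[0,0,0]],
  [[23.4,-30.1,0],[0,0,0]],
])

```text
clock: 1.77
position: [0.4701, 0.0597, 0.231]
tcp_rot: [0.99, 0.138, -0.0, 0.0]
force: [0.4, -0.3, -0.1]
gripper_width: 0.002
grip_force: 0.0
```

Emit:
send_rows([
  [[0,0,0],[0,0,-6.5]],
  [[0,0,0],[0,0,-6.5]],
  [[0,0,0],[0,0,-6.5]],
  [[0,0,0],[0,0,-6.5]],
  [[0,0,0],[0,0,-6.5]],
])

```text
clock: 2.18
position: [0.4697, 0.0579, 0.2307]
tcp_rot: [0.911, 0.412, -0.001, -0.0]
force: [0.5, -0.2, 1.5]
gripper_width: -0.003
grip_force: 0.0
```

Emit:
send_rows([
  [[0,0,0],[0,0,-6.6]],
  [[0,0,0],[0,0,-6.6]],
  [[0,0,0],[0,0,-6.6]],
  [[0,0,0],[0,0,-6.6]],
  [[0,0,0],[0,0,0]],
])

```text
clock: 2.6
position: [0.4697, 0.0576, 0.2308]
tcp_rot: [0.794, 0.608, -0.0, -0.0]
force: [0.0, -0.1, -0.9]
gripper_width: 0.004
grip_force: 0.0
```

```bash
cat >> h.py <<'E'
HUB=np.array([.4601,-.1303]);YAW=np.radians(-15.3);FE=fr(YAW,HUB)
def st():
    from scipy.spatial.transform import Rotation as R
    s=sense();M=R.from_quat(s['tcp_rot']).as_matrix()
    print('t',s['clock'],'feeder',FE(s['position']).round(1),'z',round(s['position'][2]*1000,1),'toolx deg',np.degrees(np.arctan2(M[1,0],M[0,0])).round(2),'zax',M[:,2].round(4),'q',s['q'].round(2),'F',s['force'].round(1),'grip',round(s['gripper_width'],3),round(s['grip_force'],1))
E
python3 -c "
from h import *;st()"
```

```text
t 2.6 feeder [-40.3 183.8] z 230.8 toolx deg 74.92 zax [-9.e-04 -1.e-04 -1.e+00] q [ 0.07 -0.12  2.02  0.    1.25  0.33] F [ 0.  -0.1 -0.9] grip 0.004 0.0
```

Emit:
send_rows([
  [[0,0,40],[0,0,0]],
  [[0,0,40],[0,0,0]],
  [[0,0,40],[0,0,0]],
  [[0,0,40],[0,0,0]],
  [[0,0,30],[0,0,0]],
])

```text
clock: 3.02
position: [0.4679, 0.0575, 0.0381]
tcp_rot: [0.796, 0.606, -0.001, -0.001]
force: [-0.2, -0.4, -0.2]
gripper_width: -0.0
grip_force: 0.0
```

Emit:
send_rows([
  [[0,0,16],[0,0,0]],
  [[-5,0,0],[0,0,0]],
  [[-9,0,0],[0,0,0]],
  [[-6,0,0],[0,0,0]],
  [[-6,0,0],[0,0,0]],
])

```text
clock: 3.43
position: [0.4647, 0.032, 0.027]
tcp_rot: [0.795, 0.606, 0.001, 0.001]
force: [-0.4, 2.0, -0.5]
gripper_width: 0.001
grip_force: 0.9
```

Emit:
send_rows([
  [[-8,0,0],[0,0,0]],
  [[-8,0,0],[0,0,0]],
  [[-8,0,0],[0,0,0]],
  [[-8,0,0],[0,0,0]],
  [[-8,0,0],[0,0,0]],
])

```text
clock: 3.85
position: [0.4533, -0.0069, 0.026]
tcp_rot: [0.795, 0.607, 0.001, 0.001]
force: [1.1, 0.3, 1.1]
gripper_width: 0.005
grip_force: 0.9
```

```bash
python3 -c "
from h import *;st()
cv2.imwrite('pics/s1.png',cv2.resize(snapshot('scene')[230:400,250:420,::-1],None,fx=3,fy=3))"
```

```text
t 3.85 feeder [-39.1 117.2] z 26.0 toolx deg 74.74 zax [ 1.9e-03 -1.0e-04 -1.0e+00] q [-0.07  0.08  2.25  0.    0.82  0.2 ] F [1.1 0.3 1.1] grip 0.005 0.9
```

View pics/s1.png

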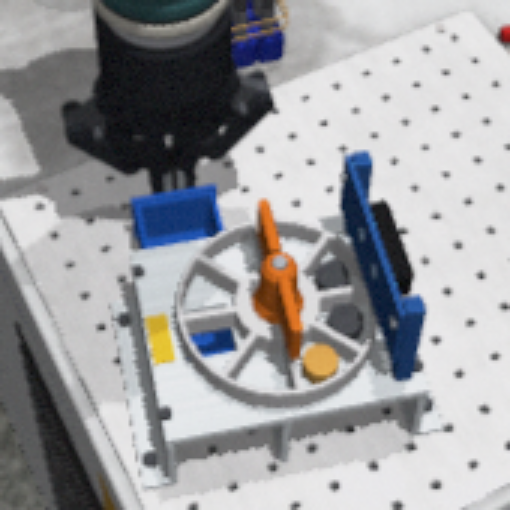

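The picture shows the closed fingers centred on the tray's front plate (175,190), and the tray's blue now visible through the hole (212,342). About 18 mm remain.

Emit:
send_rows([
  [[-4,0,0],[0,0,0]],
  [[-4,0,0],[0,0,0]],
  [[-3,0,0],[0,0,0]],
  [[-2,0,0],[0,0,0]],
  [[-1,0,0],[0,0,0]],
])

```text
clock: 4.32
position: [0.449, -0.0197, 0.0252]
tcp_rot: [0.795, 0.607, -0.0, -0.0]
force: [0.1, 1.4, 2.0]
gripper_width: 0.004
grip_force: 0.8
```

Emit:
send_rows([
  [[-1.5,0,0],[0,0,0]],
  [[-1.5,0,0],[0,0,0]],
  [[0,0,0],[0,0,0]],
])

```text
clock: 4.57
position: [0.4481, -0.0225, 0.0251]
tcp_rot: [0.795, 0.607, -0.0, -0.0]
force: [0.1, -0.1, -0.1]
gripper_width: -0.005
grip_force: 0.2
```

```bash
python3 -c "
from h import *;st()"
```

```text
t 4.5667 feeder [-40.  100.8] z 25.1 toolx deg 74.77 zax [-4.e-04 -2.e-04 -1.e+00] q [-0.11  0.07  2.25 -0.    0.81  0.16] F [ 0.1 -0.1 -0.1] grip -0.005 0.2
```

Emit:
send_rows([
  [[-1,0,0],[0,0,0]],
  [[-1,0,0],[0,0,0]],
  [[0,0,0],[0,0,0]],
])

```text
clock: 4.82
position: [0.4479, -0.0235, 0.0252]
tcp_rot: [0.795, 0.607, 0.001, -0.001]
force: [1.7, 6.2, -0.5]
gripper_width: 0.004
grip_force: 2.9
```

Emit:
send_rows([
  [[-1,0,0],[0,0,0]],
  [[0,0,0],[0,0,0]],
])

```text
clock: 4.98
position: [0.4479, -0.0236, 0.0252]
tcp_rot: [0.795, 0.606, 0.001, -0.001]
force: [2.3, 9.8, -0.2]
gripper_width: -0.001
grip_force: 5.1
```

Emit:
send_rows([
  [[-1,0,0],[0,0,0]],
  [[0,0,0],[0,0,0]],
])

```text
clock: 5.15
position: [0.4479, -0.0236, 0.0253]
tcp_rot: [0.795, 0.606, 0.002, -0.002]
force: [3.0, 14.5, -0.8]
gripper_width: 0.001
grip_force: 7.4
```

```bash
python3 -c "
from h import *;st()"
```

```text
t 5.15 feeder [-39.9  99.7] z 25.3 toolx deg 74.62 zax [ 0.0014  0.0049 -1.    ] q [-0.11  0.07  2.26  0.01  0.81  0.15] F [ 3.  14.5 -0.8] grip 0.001 7.4
```

The tray is at its hard stop (TCP stopped at feeder y = 99.7, force rising). Backing off, and checking the gripper's profile against the sensor plate height.

Emit:
send_rows([
  [[4,0,0],[0,0,0]],
  [[8,0,0],[0,0,0]],
  [[13,0,0],[0,0,0]],
  [[0,0,-35],[0,0,0]],
  [[0,0,-40],[0,0,0]],
], hand=42)

```text
clock: 5.57
position: [0.45, -0.0015, 0.0975]
tcp_rot: [0.794, 0.608, -0.004, -0.003]
force: [1.2, -0.3, -0.3]
gripper_width: 0.417
grip_force: 0.0
```

Emit:
send_rows([
  [[0,0,-40],[0,0,0]],
  [[0,0,-40],[0,0,0]],
  [[0,0,-20],[0,0,0]],
  [[0,0,0],[0,0,0]],
])

```text
clock: 5.9
position: [0.4579, -0.0024, 0.2067]
tcp_rot: [0.795, 0.607, 0.004, 0.004]
force: [1.0, -0.1, 0.3]
gripper_width: 0.418
grip_force: 0.0
```

```bash
python3 -c "
from h import *;st()
# profile: intersect pixel rays of s1.png with the vertical plane through the TCP along feeder x
p=camera_params('scene');R=np.array(p['R']);c=-R.T@p['t']
x=np.array([np.cos(YAW),np.sin(YAW),0]);y=np.array([-x[1],x[0],0])
P=np.r_[HUB,0]+x*-.0391+y*.1172+np.array([0,0,.026])
for u,v in((150,185),(195,185),(65,130),(110,160),(270,110),(215,145),(255,75),(72,100)):
    d=R.T@np.array([(u/3+250-p['cx'])/f(p),(v/3+230-p['cy'])/f(p),1]);k=(P-c)@y/(d@y);Q=c+k*d-P
    print((u,v),'across',round(Q@x*1000,1),'up',round(Q[2]*1000,1))
cv2.imwrite('pics/s2.png',cv2.resize(snapshot('scene')[190:400,250:420,::-1],None,fx=2.8,fy=2.8))"
```

```text
t 5.9 feeder [-35.9 122.8] z 206.7 toolx deg 74.77 zax [ 0.0112 -0.0015 -0.9999] q [-0.06 -0.15  2.08 -0.    1.19  0.21] F [ 1.  -0.1  0.3] grip 0.418 0.0
(150, 185) across -12.8 up 16.1
(195, 185) across 15.8 up 8.0
(65, 130) across -60.3 up 83.5
(110, 160) across -36.0 up 48.1
(270, 110) across 63.1 up 70.5
(215, 145) across 29.0 up 45.4
(255, 75) across 53.2 up 105.0
(72, 100) across -53.9 up 109.1
```

View pics/s2.png

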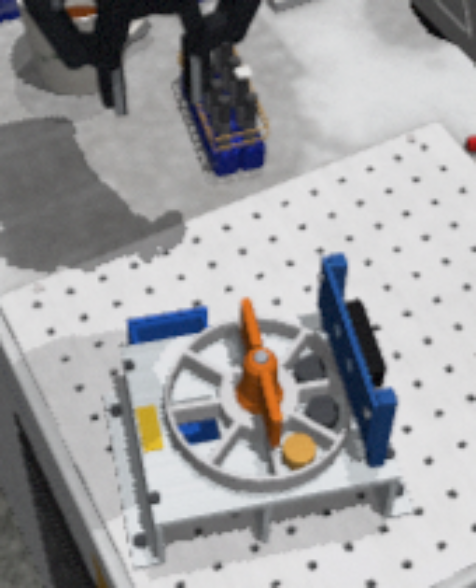

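The picture shows the tray home (front plate at 168,322 beside the deck), the knob unmoved and the gripper clear. Moving above the hub.

Emit:
send_rows([
  [[-30,9.5,0],[0,0,0]],
  [[-30,9.5,0],[0,0,0]],
  [[-30,9.5,0],[0,0,0]],
  [[-30,9.5,0],[0,0,0]],
  [[0,0,0],[0,0,0]],
], hand=36)

```text
clock: 6.37
position: [0.4579, -0.1319, 0.1983]
tcp_rot: [0.796, 0.606, -0.002, -0.0]
force: [0.4, 0.0, -0.2]
gripper_width: 0.364
grip_force: 0.0
```

Emit:
send_rows([
  [[0,0,30],[0,0,0]],
  [[0,0,20],[0,0,0]],
  [[0,0,10],[0,0,0]],
  [[0,0,0],[0,0,0]],
])

```text
clock: 6.7
position: [0.4554, -0.1265, 0.1358]
tcp_rot: [0.795, 0.607, -0.003, -0.004]
force: [-0.9, 1.3, 0.2]
gripper_width: 0.362
grip_force: 0.0
```

```bash
python3 -c "
from h import *;st()"
```

```text
t 6.7 feeder [-5.5  2.4] z 135.8 toolx deg 74.76 zax [-0.0084  0.0027 -1.    ] q [-0.32 -0.03  2.12 -0.    1.06 -0.06] F [-0.9  1.3  0.2] grip 0.362 0.0
```

Emit:
send_rows([
  [[0,0,0],[0,0,0]],
  [[0,0,0],[0,0,0]],
  [[0,0,0],[0,0,0]],
])

```text
clock: 6.95
position: [0.46, -0.128, 0.1416]
tcp_rot: [0.794, 0.607, 0.001, 0.001]
force: [0.6, 0.7, 0.1]
gripper_width: 0.358
grip_force: 0.0
```

```bash
python3 -c "
from h import *;st()
cv2.imwrite('pics/s3.png',cv2.resize(snapshot('scene')[230:400,260:430,::-1],None,fx=3,fy=3))"
```

```text
t 6.95 feeder [-0.7  2.2] z 141.6 toolx deg 74.79 zax [ 2.2e-03 -8.0e-04 -1.0e+00] q [-0.32 -0.04  2.11 -0.    1.07 -0.06] F [0.6 0.7 0.1] grip 0.358 0.0
```

View pics/s3.png

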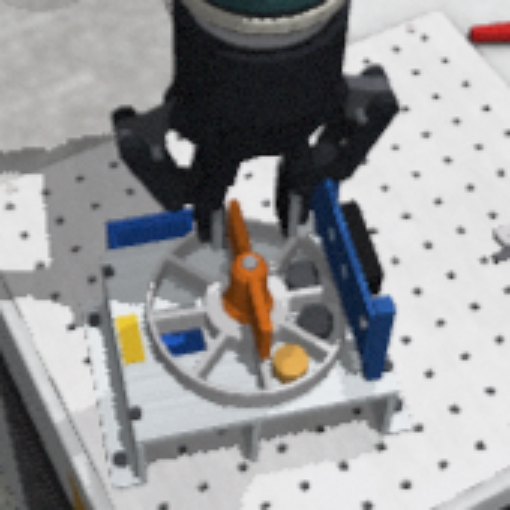

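The fingertips at (218,230) and (292,220) straddle the wings and clear the plate edge. Correcting 2 mm in y and descending.

Emit:
send_rows([
  [[-2,0,8],[0,0,0]],
  [[0,0,8],[0,0,0]],
  [[0,0,8],[0,0,0]],
  [[0,0,6],[0,0,0]],
  [[0,0,0],[0,0,0]],
])

```text
clock: 7.42
position: [0.4568, -0.1293, 0.1081]
tcp_rot: [0.795, 0.607, -0.001, -0.002]
force: [-0.2, 0.1, -0.1]
gripper_width: 0.358
grip_force: 0.0
```

Emit:
send_rows([
  [[0,0,6],[0,0,0]],
  [[0,0,5],[0,0,0]],
  [[0,0,5],[0,0,0]],
  [[0,0,0],[0,0,0]],
  [[0,0,0],[0,0,0]],
])

```text
clock: 7.83
position: [0.4581, -0.1297, 0.0938]
tcp_rot: [0.795, 0.607, -0.0, -0.0]
force: [0.8, 0.3, 0.7]
gripper_width: 0.361
grip_force: 0.0
```

```bash
python3 -c "
from h import *;st()"
```

```text
t 7.8333 feeder [-2.1  0. ] z 93.8 toolx deg 74.76 zax [-9.e-04  3.e-04 -1.e+00] q [-0.33  0.02  2.15  0.    0.97 -0.06] F [0.8 0.3 0.7] grip 0.361 0.0
```

Emit:
send_rows([
  [[0,1.5,0],[0,0,0]],
  [[0,0,0],[0,0,0]],
  [[0,0,0],[0,0,0]],
], hand=0, force=25)

```text
clock: 8.08
position: [0.4597, -0.1302, 0.0944]
tcp_rot: [0.795, 0.607, -0.0, -0.0]
force: [-1.8, 0.6, 1.0]
gripper_width: 0.222
grip_force: 24.6
```

Emit:
send_rows([
  [[0,0,0],[0,0,0]],
  [[0,0,0],[0,0,0]],
  [[0,0,0],[0,0,0]],
])

```text
clock: 8.33
position: [0.4597, -0.1302, 0.0944]
tcp_rot: [0.795, 0.607, -0.0, -0.0]
force: [-2.2, 1.3, 1.5]
gripper_width: 0.225
grip_force: 24.7
```

```bash
python3 -c "
from h import *;st()"
```

```text
t 8.3333 feeder [-0.4  0. ] z 94.4 toolx deg 74.76 zax [-3.e-04  1.e-04 -1.e+00] q [-0.33  0.02  2.15 -0.    0.97 -0.06] F [-2.2  1.3  1.5] grip 0.225 24.7
```

Hub gripped with small side force. Turning clockwise.

Emit:
send_rows([
  [[0,0,0],[0,0,4]],
  [[0,0,0],[0,0,6]],
  [[0,0,0],[0,0,6]],
  [[0,0,0],[0,0,4]],
  [[0,0,0],[0,0,0]],
])

```text
clock: 8.75
position: [0.4595, -0.1301, 0.0944]
tcp_rot: [0.888, 0.459, -0.0, -0.0]
force: [-3.5, 1.6, 2.4]
gripper_width: 0.224
grip_force: 24.8
```

Emit:
send_rows([
  [[0,0,0],[0,0,4]],
  [[0,0,0],[0,0,6]],
  [[0,0,0],[0,0,6]],
  [[0,0,0],[0,0,4]],
  [[0,0,0],[0,0,0]],
])

```text
clock: 9.17
position: [0.4593, -0.1299, 0.0944]
tcp_rot: [0.954, 0.299, -0.0, -0.0]
force: [-4.4, 2.1, 4.9]
gripper_width: 0.223
grip_force: 25.0
```

```bash
python3 -c "
from h import *;st()
cv2.imwrite('pics/s4.png',cv2.resize(snapshot('scene')[230:400,260:430,::-1],None,fx=3,fy=3))"
```

```text
t 9.1667 feeder [-0.9  0.2] z 94.4 toolx deg 34.78 zax [-1.2e-03  7.0e-04 -1.0e+00] q [-0.33  0.02  2.15  0.    0.97  0.64] F [-4.4  2.1  4.9] grip 0.223 25.0
```

View pics/s4.png

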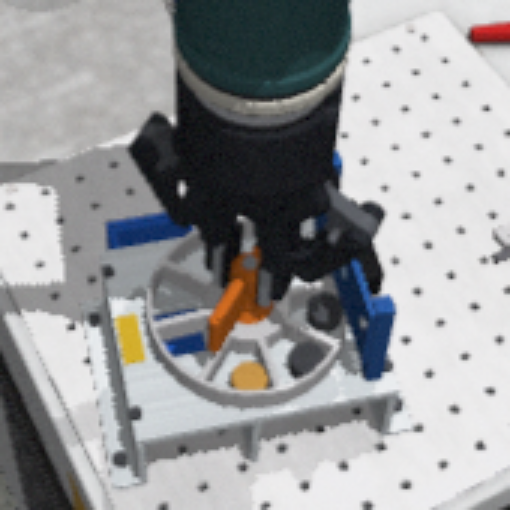

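The wheel turned with the tool: the wing now points to (222,315) and the brass blank is at (250,376). Continuing.

Emit:
send_rows([
  [[0,0,0],[0,0,4]],
  [[0,0,0],[0,0,6]],
  [[0,0,0],[0,0,6]],
  [[0,0,0],[0,0,6]],
  [[0,0,0],[0,0,6]],
])

```text
clock: 9.63
position: [0.4592, -0.1296, 0.0944]
tcp_rot: [0.998, 0.058, -0.001, -0.001]
force: [-4.6, 3.8, 5.3]
gripper_width: 0.222
grip_force: 25.1
```

Emit:
send_rows([
  [[0,0,0],[0,0,6]],
  [[0,0,0],[0,0,6]],
  [[0,0,0],[0,0,6]],
  [[0,0,0],[0,0,5]],
  [[0,0,0],[0,0,4]],
])

```text
clock: 10.05
position: [0.4592, -0.1293, 0.0944]
tcp_rot: [0.984, -0.176, -0.001, -0.001]
force: [-5.1, 4.9, 6.0]
gripper_width: 0.225
grip_force: 25.1
```

Emit:
send_rows([
  [[0,0,0],[0,0,4]],
  [[0,0,0],[0,0,4]],
  [[0,0,0],[0,0,4]],
  [[0,0,0],[0,0,3]],
  [[0,0,0],[0,0,0]],
])

```text
clock: 10.47
position: [0.4593, -0.1291, 0.0944]
tcp_rot: [0.953, -0.302, -0.001, -0.001]
force: [-4.9, 5.7, 6.1]
gripper_width: 0.222
grip_force: 25.1
```

```bash
python3 -c "
from h import *;st()
a=snapshot('scene')[230:400,260:430,::-1]
cv2.imwrite('pics/s5.png',cv2.resize(a,None,fx=3,fy=3))"
```

```text
t 10.4667 feeder [-1.1  0.9] z 94.4 toolx deg -35.17 zax [-0.0013  0.0022 -1.    ] q [-0.33  0.02  2.15  0.    0.97  1.86] F [-4.9  5.7  6.1] grip 0.222 25.1
```

View pics/s5.png

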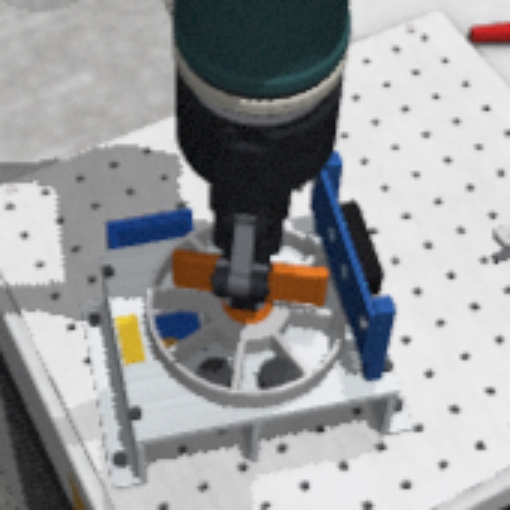

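The brass blank is no longer on the deck: brass shows low in the hole at (170,340), and both darks remain in the wheel at (212,370) and (277,372). Releasing, retreating and checking.

Emit:
send_rows([
  [[0,0,0],[0,0,0]],
  [[0,0,0],[0,0,0]],
  [[0,0,0],[0,0,0]],
], hand=36)

```text
clock: 10.77
position: [0.4607, -0.1307, 0.0945]
tcp_rot: [0.953, -0.302, 0.001, 0.0]
force: [0.4, -0.4, -0.3]
gripper_width: 0.357
grip_force: 0.0
```

Emit:
send_rows([
  [[0,0,-6],[0,0,0]],
  [[0,0,-15],[0,0,0]],
  [[0,0,-30],[0,0,0]],
  [[0,0,-30],[0,0,0]],
  [[0,0,-25],[0,0,0]],
])

```text
clock: 11.18
position: [0.4605, -0.1306, 0.2026]
tcp_rot: [0.953, -0.302, 0.001, 0.0]
force: [-0.3, -0.1, -0.6]
gripper_width: 0.359
grip_force: 0.0
```

Emit:
send_rows([
  [[0,30,0],[0,0,0]],
  [[0,30,0],[0,0,0]],
  [[0,30,0],[0,0,0]],
  [[0,30,0],[0,0,0]],
  [[0,0,0],[0,0,0]],
])

```text
clock: 11.6
position: [0.3886, -0.2318, 0.201]
tcp_rot: [0.953, -0.304, 0.0, 0.001]
force: [0.5, 0.1, -0.1]
gripper_width: 0.359
grip_force: 0.0
```

```bash
python3 -c "
from h import *;st()
a=snapshot('scene')[:,:,::-1];b=snapshot('top')[:,:,::-1]
A=cv2.resize(a[265:395,270:410],None,fx=2.8,fy=2.8,interpolation=2);B=cv2.resize(b[185:345,225:490],None,fx=1.5,fy=1.5)
c=np.zeros((max(A.shape[0],B.shape[0]),A.shape[1]+B.shape[1],3),np.uint8);c[:A.shape[0],:A.shape[1]]=A;c[:B.shape[0],A.shape[1]:]=B
cv2.imwrite('pics/s6.png',c);print(c.shape)"
```

```text
t 11.6 feeder [ -42.2 -116.7] z 201.0 toolx deg -35.4 zax [-1.e-04 -3.e-03 -1.e+00] q [-0.59 -0.15  2.09 -0.    1.19  1.6 ] F [ 0.5  0.1 -0.1] grip 0.359 0.0
(364, 790, 3)
```

View pics/s6.png

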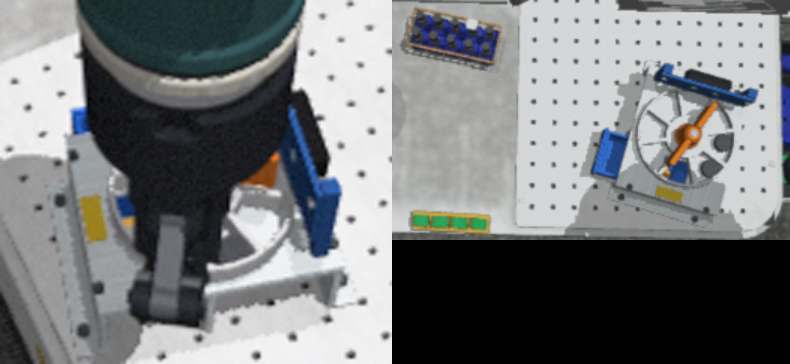

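The tray is home, both darks sit in the wheel at (722,142) and (707,168), and strip and rack are unmoved. A numeric check of the brass blank's position follows.

```bash
python3 -c "
from h import *
for n,(a,b,c,d) in {'scene':(270,255,410,400),'top':(380,215,490,345)}.items():
    im=snapshot(n)[b:d,a:c];m=mask(im,(12,90,60),(24,255,255))
    k,l,s,ce=cv2.connectedComponentsWithStats(m)
    for i in range(1,k):
        if s[i,4]>4:
            u,v=ce[i]+[a,b];print(n,s[i,4],(u.round(1),v.round(1)),'z16',FE(ray(n,u,v,.022)).round(1),'z70',FE(ray(n,u,v,.07)).round(1))
"
```

```text
scene 100 (np.float64(363.2), np.float64(326.2)) z16 [48.6 32. ] z70 [37.6  3.9]
scene 111 (np.float64(303.0), np.float64(342.5)) z16 [-64.   22.2] z70 [-67.1  -5.3]
scene 12 (np.float64(315.9), np.float64(343.8)) z16 [-42.2  15. ] z70 [-46.8 -12. ]
scene 15 (np.float64(285.4), np.float64(396.3)) z16 [-108.8  -67.5] z70 [-108.7  -88.7]
top 337 (np.float64(423.2), np.float64(274.4)) z16 [ 10.9 -11.6] z70 [ 4.2 -3.6]
top 20 (np.float64(407.7), np.float64(300.0)) z16 [-40.4   2.9] z70 [-44.9  10.4]
top 94 (np.float64(408.8), np.float64(314.0)) z16 [-63.4  -5.4] z70 [-66.8   2.4]
```

```bash
python3 -c "
from h import *
st();print(close_job())"
```

```text
t 11.8 feeder [ -40.8 -112.6] z 200.6 toolx deg -35.24 zax [ 8.e-04  0.e+00 -1.e+00] q [-0.58 -0.14  2.09  0.    1.19  1.6 ] F [ 0.1 -0.7  0.3] grip 0.359 0.0
the job is handed in; nothing more can be done
None
```

I pushed the tray home to its hard stop, turned the knob clockwise about 110° until the brass blank dropped, and handed the job in with the arm clear at 11.8 s: both dark blanks are still in the wheel, the rack and strip look unmoved (the mug was not re-checked), and the two partial camera views agree with the brass lying in the tray.

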